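Run the GO ring gauge home on its stud

TASK

Three thread ring gauges stand started on their studs. Screw the blue one clockwise down its stud until it meets the orange seal and the resistance rises, which takes more than an eighth but less than a quarter of a turn and brings its white mark over the red line on its stand; do not force it on into the seal. Let go of it there, and leave the red and the brass gauge as they are.

Things in the scene. Friction and masses are not known exactly. Their poses are not given: they have to be found in the camera images.
- go_grip (a point): Centre of the blue knurled ring, 52 mm across, 24 mm high, on the axis of its upright stud (top 94 mm above the table). 65 mm above the table at joint 0; sinks and turns with the ring. Below it: an orange seal on a 38 mm shoulder, on an 80 x 80 x 30 mm aluminium block fixed to the table. Clear for 60 mm all round the axis: pinch it across its diameter from above, in any direction.
- go_ring (a joint): Turn of the blue ring in rad, growing clockwise seen from above; starts at 0.1 to 0.5. It sinks 2.9 mm per rad. Up to 1.4 it turns freely (0.08 N m friction) and stays where left. At 1.4 it meets the seal and its white mark stands over the block's red line; beyond, torque rises by about 1.5 N m per rad, and let go there it springs back to 1.4 to 1.47.
- nogo_mark (a point): The outer end of the white mark on the top rim of the red ring gauge, 26 mm off its stud's axis. Same stand and ring as the blue one, fixed to the table; not to be turned.
- master_mark (a point): The outer end of the white mark on the top rim of the brass ring gauge, 26 mm off its stud's axis. Same stand and ring as the blue one, fixed to the table; not to be turned.
There are look-alikes about, which are no part of the job. What is shaped like the part that bears go_grip but green or turquoise is not meant.

How it is judged:
By the outcome, as a careful person would: the job done as asked, in the order asked, and still so for the second after the job is handed in, with the robot touching nothing.
It also fails if it takes over 29 s, if anything falls off the work surface, if the arm or the gripper's body presses on something with over 40 N, if the wrist force passes 120 N, or if a joint passes its speed limit or range.

ROBOT

A 6-joint arm with a two-finger parallel gripper is mounted at the origin on the work surface. World frame = base frame: x ahead of the robot, y to its left, z up, the work surface at z = 0. Lengths are in m, angles in rad, forces in N, time in s.
With the tool pointing down it reaches from about 0.375 to 0.975 m from the base axis. Payload 3.8 kg.
Tool frame: the origin (TCP) lies at the very end of the fingers, on their centre line; the grasp point (between the pads) lies 19 mm behind it; z points along the fingers, y is the line along which they close (so a half turn about z gives the same grasp; the last joint's range is limited). The gripper opens to 85 mm and grips with 20 to 120 N. Pads are 22 mm wide; open, the fingers measure 114 mm over their backs; the gripper's body (76 mm by 85 mm) begins 54 mm behind the grasp point. The pads swing forward as they close: fully open they stand 13 mm farther back than shut.
Start: joints at [1.077, 0.264, 1.604, -0, 1.274, -0.037], TCP at [0.298, 0.606, 0.231] pointing down, gripper open.
Joint ranges: [-2.63, 2.63], [-0.94, 2.18], [0.31, 2.57], [-1.31, 4.45], [0, 2.66], [-2.55, 2.55]. Speed limits (rad/s): [2.57, 2.57, 3.14, 3.14, 3.14, 3.14].

INTERFACE

Orientations are given as a rotation vector (axis times angle).
In Python, from workcell import * gives the robot as it stands.
- The arm moves only by the shell command python3 -m crank 'ROWS' [OPENING] [FORCE]. ROWS is JSON, a list that holds one entry, the list of rows, each a list of 6 numbers: the shift along the tool's x, y, z in cm, then the turn, a rotation vector about the tool's x, y, z in rad. In form: [[[dx, dy, dz, ax, ay, az], ...]]. A call has 1 to 8 rows; each row shifts and turns the commanded pose from where the row before left it, along the tool's axes as they then stand; what a row does not reach is not made up. A row lasts 1/12 s, in which the tool goes at most 41.7 mm and 7.16 degrees, less where a joint would pass 70% of its speed; a pose out of reach is approached as far as the arm can. A call with a gripper value outside its range is refused whole. OPENING is the finger opening in cm, from 0 to 8.54, set as the call begins (- or left out, the last holds). The fingers move at their own pace and stop on an object; FORCE is the grip in N (left out, the last holds). Time passes only in rows, so rows that do not move let the fingers close. It gives the time, the measured TCP pose, the force, the opening and the grip force at its end, in the units of the state.
- read_state(): the state, without advancing time (a new reading comes with each control period).
- read_camera(name): name is "scene" or "top" or "wrist"; returns the picture (420x560x3 uint8, blue, green, red); there is no depth.
- camera_model(name): a dict with "camera_matrix" (3x3 intrinsics, pixels), "k1" (the pictures are not rectified: a ray, as slopes to the right and down, at radius r is drawn at 1 + k1 r^2 times it, then the intrinsics apply), "R" (3x3) and "t" (3): a world point X has camera coordinates R X + t. Camera axes: x right, y down, z forward; pixel columns grow to the right and rows downward; lengths in m; the calibration is good to about 2 mm. A picture is of the moment at which its call begins: read the wrist's pose just before it. camera_model takes no time and is no camera call; for the wrist camera it gives the pose at the moment of the call.
- finish_job(): hands the job in; it is judged then, once.
The state is a dict: "time": time; "q": joint angles; "joint_vel": joint speeds; "joint_torque": joint torques, N m; "tool_pos": TCP position; "tcp_rot": TCP orientation; "wrist_force": force on the tool from outside, world axes, zero at the start; "torque": the same for the moment, N m; "width": opening from 0.0 (shut) to 1.0 (fully open); "grip_force": force on a finger pad.
Only numpy, scipy, OpenCV 4.12 (cv2) and the standard library are available. Lean on these libraries where they do the work, as an engineer would, in place of code of your own. Each camera call takes 0.05 s, during which the arm holds its last target. There are 200 camera calls.

## Working session

There is one attempt and no reset: what is moved stays moved. The work goes in short steps, Python scripts to look and compute and a shell command to move; the robot and the scene stay as the last step left them, time stands still between calls to the robot, and variables do not carry over. Pictures are saved under pics/ and viewed, at most 10 in all, crops included, and the job is handed in when it is done.

```bash
mkdir -p pics; cat > h.py <<'E'
from workcell import *
import numpy as np, cv2
def ray(m,p):
    K=np.array(m["camera_matrix"]);R=np.array(m["R"]);t=np.array(m["t"])
    d=np.linalg.inv(K)@[p[0],p[1],1]; d=d[:2]; u=d.copy()
    for _ in range(20): u=d/(1+m["k1"]*(u@u))
    return -R.T@t, R.T@np.array([u[0],u[1],1])
def onplane(m,p,z):
    o,d=ray(m,p); return o+d*(z-o[2])/d[2]
def proj(m,X):
    K=np.array(m["camera_matrix"]);c=np.array(m["R"])@X+np.array(m["t"]);u=c[:2]/c[2]
    u=u*(1+m["k1"]*(u@u)); return (K@[u[0],u[1],1])[:2]
E
python3 - <<'E'
from h import *
s=read_state();print(s["time"],s["tool_pos"],s["tcp_rot"],s["width"])
a=read_camera("scene");b=read_camera("top")
cv2.imwrite("pics/scene.png",a);cv2.imwrite("pics/top.png",b)
for n in("scene","top"):
    m=camera_model(n);print(n,onplane(m,(280,210),0),-np.array(m["R"]).T@m["t"])
E
```

```text
0.0 [0.2974027  0.60514397 0.22995282] [-0.71121624 -3.05942168  0.00334189] 0.9970584734920115
scene [ 3.82226756e-01 -1.97478698e-02 -5.55111512e-17] [0.9503673  0.22021864 0.49158675]
top [0.49462432 0.01751816 0.        ] [0.41313046 0.03745869 0.72221688]
```

View pics/scene.png

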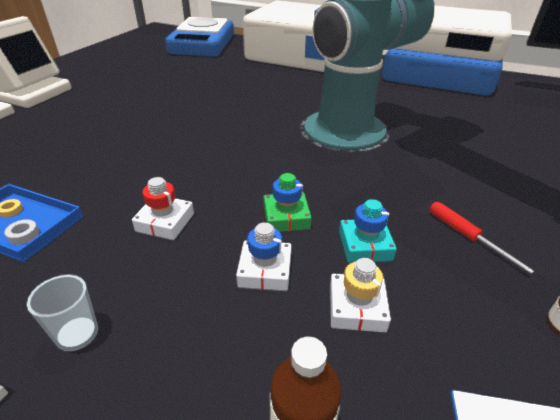

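View pics/top.png

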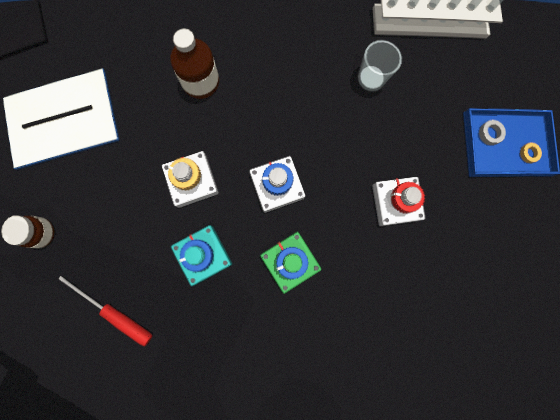

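Candidates (top picture): the blue ring on the aluminium block at (278,178), on the green block at (292,263) and on the turquoise block at (197,257). By the description it is the one at (278,178), which is (265,243) in the scene view. I'll check it with a crop and measure.

```bash
python3 - <<'E'
from h import *
b=cv2.imread("pics/top.png");m=camera_model("top")
cv2.imwrite("pics/crop.png",cv2.resize(b[140:225,230:330],None,fx=7,fy=7,interpolation=cv2.INTER_CUBIC))
h=cv2.cvtColor(b,cv2.COLOR_BGR2HSV)
blue=cv2.inRange(h,(105,130,60),(125,255,255))
blue[:,:240]=0;blue[:,320:]=0;blue[:140]=0;blue[220:]=0
c=max(cv2.findContours(blue,0,2)[0],key=cv2.contourArea)
(e,r,_)=cv2.fitEllipse(cv2.convexHull(c));print("ell",e,r,"at .075",onplane(m,e,.0757),"at .065",onplane(m,e,.065))
for p in((278,178),(292,178),(278,190)):print(onplane(m,p,.076))
# block
w=cv2.inRange(h,(0,0,110),(180,60,255));w[:,:240]=0;w[:,315:]=0;w[:145]=0;w[220:]=0
c=np.vstack(cv2.findContours(w,0,2)[0]);rr=cv2.minAreaRect(c);bx=cv2.boxPoints(rr)
print([onplane(m,p,.03).round(4) for p in bx])
print("blk c",np.mean([onplane(m,p,.03) for p in bx],0))
# red line, mark
red=cv2.inRange(h,(0,120,60),(8,255,255))|cv2.inRange(h,(172,120,60),(180,255,255))
red[:,:240]=0;red[:,315:]=0;red[:145]=0;red[220:]=0
ys,xs=np.nonzero(red);print("red",xs.mean(),ys.mean(),len(xs),onplane(m,(xs.mean(),ys.mean()),.03))
# scene ring, ray intersection using stud top
for n,p in(("scene",(264,229)),("top",(279,177))):
    print(n,onplane(camera_model(n),p,.094))
E
```

```text
ell (277.1171875, 178.56260681152344) (30.1502685546875, 31.14954376220703) at .075 [0.53903646 0.0233416  0.0757    ] at .065 [0.54112023 0.02310796 0.065     ]
[0.53991171 0.02185425 0.076     ]
[ 0.53956246 -0.00157096  0.076     ]
[0.51960043 0.02225715 0.076     ]
[array([0.5657, 0.0732, 0.03  ]), array([ 0.5918, -0.003 ,  0.03  ]), array([ 0.5145, -0.0275,  0.03  ]), array([0.4894, 0.048 , 0.03  ])]
blk c [0.54032851 0.02267901 0.03      ]
red 269.6666666666667 162.5 6 [0.57753326 0.03517417 0.03      ]
scene [0.5427536  0.02240513 0.094     ]
top [0.53800888 0.02063084 0.094     ]
```

View pics/crop.png

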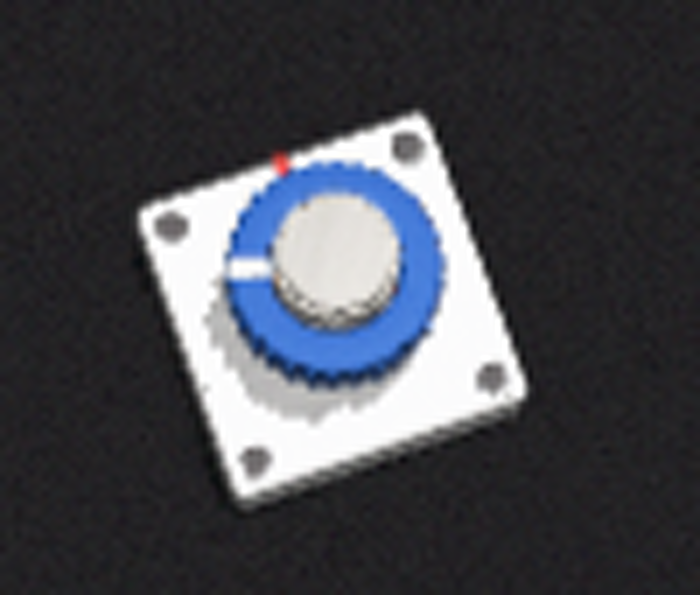

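The crop shows the blue ring on the aluminium block: white mark at crop (245,268), red line at (282,163), so it needs about 1.24 rad clockwise. The ring axis is near (0.5395, 0.0225) and the block measures 80 mm, which fits. I'll move above it, keeping the orientation.

```bash
python3 -m crank '[[[-2.0,-1.8,0,0,0,0],[-3.0,-2.6,0,0,0,0],[-3.1,-2.7,0,0,0,0],[-3.1,-2.7,0,0,0,0],[-3.1,-2.7,0,0,0,0],[-3.1,-2.7,0,0,0,0],[-3.1,-2.7,0,0,0,0],[-3.1,-2.7,0,0,0,0]]]' 8.5 40
python3 -m crank '[[[-3.1,-2.7,0,0,0,0],[-3.1,-2.7,0,0,0,0],[-3.1,-2.7,0,0,0,0],[-3.1,-2.7,0,0,0,0],[-3.1,-2.7,0,0,0,0],[-3.1,-2.7,0,0,0,0],[-3.0,-2.7,0,0,0,0],[-2.0,-1.8,0,0,0,0]]]'
python3 -m crank '[[[0,0,1,0,0,0],[0,0,2,0,0,0],[0,0,2,0,0,0],[0,0,1,0,0,0],[0,0,0,0,0,0]]]'
python3 - <<'E'
from h import *
from scipy.spatial.transform import Rotation as Ro
s=read_state();m=camera_model("wrist");b=read_camera("wrist");cv2.imwrite("pics/w1.png",b)
R=Ro.from_rotvec(s["tcp_rot"]).as_matrix();p=np.array(s["tool_pos"]);print(s["time"],p,R.round(3),s["q"],s["torque"],s["wrist_force"])
for c in([.5395,.0225,.0755],[.5395,.0225,.094]):print("proj",proj(m,np.array(c)))
print("d tool cm",R.T@(np.array([.5395,.0225,.0455])-p)*100)
E
```

```text
time: 0.77
tool_pos: [0.4187, 0.3148, 0.2308]
tcp_rot: [-0.711, -3.06, 0.001]
wrist_force: [0.5, -0.2, -0.3]
width: 0.998
grip_force: 0.0
time: 1.43
tool_pos: [0.5397, 0.0235, 0.231]
tcp_rot: [0.714, 3.059, -0.002]
wrist_force: [0.1, 0.8, -0.4]
width: 0.992
grip_force: 0.0
time: 1.85
tool_pos: [0.5363, 0.0273, 0.1676]
tcp_rot: [-0.709, -3.054, 0.002]
wrist_force: [-1.1, 0.5, 0.5]
width: 0.998
grip_force: 0.0
1.85 [0.53630248 0.02730507 0.16761251] [[-0.898  0.441 -0.007]
 [ 0.441  0.898  0.   ]
 [ 0.006 -0.003 -1.   ]] [ 4.35933130e-03  5.79128692e-02  1.96307840e+00  2.12989108e-04
  1.12748764e+00 -1.10992553e+00] [ 0.02071594  0.00955266 -0.02215651] [-1.12863447  0.52772194  0.51313088]
proj [270.1821186  217.39590661]
proj [269.85011497 225.81447331]
d tool cm [-0.5752016  -0.25500615 12.20868147]
```

View pics/w1.png

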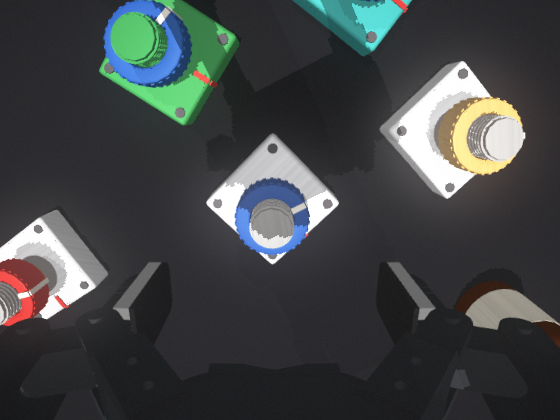

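The wrist view shows the blue ring centred at about (272,216), with its white mark at (300,208); the block is aluminium. The predicted pixel was (270,217), so the two agree. I'll refine the axis and check the TCP reading.

```bash
python3 - <<'E'
from h import *
from scipy.spatial.transform import Rotation as Ro
b=cv2.imread("pics/w1.png");m=camera_model("wrist")
P=[];Q=[]
h=cv2.cvtColor(b,cv2.COLOR_BGR2HSV);k=cv2.inRange(h,(100,110,40),(130,255,255));k[:160]=0;k[270:]=0;k[:,:200]=0;k[:,350:]=0
c=max(cv2.findContours(k,0,2)[0],key=cv2.contourArea);c=cv2.convexHull(c)
# silhouette: upper half of ring is rim top
e=cv2.fitEllipse(c);print(e,onplane(m,e[0],.0755),onplane(m,e[0],.067))
for p in((236,216),(309,216),(272,179)):print(onplane(m,p,.0755))
print("redline",onplane(m,(306,236),.03),"mark in/out",onplane(m,(293,211),.0755),onplane(m,(306,205),.0755))
for i in range(6):
    s=read_state();read_camera("top") if i<5 else 0
    P.append(s["tool_pos"]);Q.append(s["tcp_rot"])
P=np.array(P);print(P.round(4));p=np.mean(P,0);R=Ro.from_rotvec(Q[-1]).as_matrix();print(Q[-1],R.round(3))
print("d",R.T@(np.array([.5395,.0225,.0455])-p)*100)
E
```

```text
((271.8702087402344, 216.99842834472656), (74.27671813964844, 76.71856689453125), 5.09796142578125) [0.54175477 0.02350739 0.0755    ] [0.54409525 0.02229672 0.067     ]
[0.52996692 0.00117641 0.0755    ]
[0.55262338 0.04726783 0.0755    ]
[0.51743844 0.0356089  0.0755    ]
redline [0.58231816 0.03561987 0.03      ] mark in/out [0.54434159 0.03872927 0.0755    ] [0.5444065 0.0487335 0.0755   ]
[[0.5375 0.0274 0.1695]
 [0.5387 0.0274 0.1709]
 [0.5395 0.0274 0.1719]
 [0.54   0.0274 0.1725]
 [0.5402 0.0273 0.1728]
 [0.5402 0.0273 0.1728]]
[7.10052361e-01 3.05769530e+00 1.02174941e-03] [[-0.898  0.441  0.003]
 [ 0.441  0.898  0.   ]
 [-0.002  0.001 -1.   ]]
d [-0.19963432 -0.44459248 12.623911  ]
```

```bash
python3 -m crank '[[[-0.17,-0.4,1.5,0,0,0],[0,0,2.5,0,0,0],[0,0,2.5,0,0,0],[0,0,2.2,0,0,0],[0,0,1.8,0,0,0],[0,0,1.2,0,0,0],[0,0,0.7,0,0,0],[0,0,0.3,0,0,0]]]'
python3 -m crank '[[[0,0,0,0,0,0],[0,0,0,0,0,0],[0,0,0,0,0,0],[0,0,0,0,0,0]]]'
python3 -c "
from h import *
s=read_state();print(s['tool_pos'],s['torque'],s['wrist_force'])"
```

```text
time: 2.82
tool_pos: [0.5389, 0.0227, 0.0438]
tcp_rot: [-0.711, -3.06, 0.0]
wrist_force: [0.3, 0.0, -0.4]
width: 0.996
grip_force: 0.0
time: 3.15
tool_pos: [0.5399, 0.0226, 0.0455]
tcp_rot: [0.711, 3.058, 0.001]
wrist_force: [0.7, -0.5, 1.0]
width: 0.995
grip_force: 0.0
[0.53992107 0.02261609 0.04545481] [-0.06236403 -0.03409825  0.00229832] [ 0.71137422 -0.48513158  1.01582711]
```

In place; close the fingers.

```bash
for i in 1 2; do python3 -m crank '[[[0,0,0,0,0,0],[0,0,0,0,0,0],[0,0,0,0,0,0],[0,0,0,0,0,0],[0,0,0,0,0,0],[0,0,0,0,0,0],[0,0,0,0,0,0],[0,0,0,0,0,0]]]' 3.5 40; done
python3 -c "
from h import *
s=read_state();print(s['tool_pos'],s['torque'],s['wrist_force'],s['q'][5])"
```

```text
time: 3.82
tool_pos: [0.5399, 0.0237, 0.0454]
tcp_rot: [0.712, 3.058, 0.003]
wrist_force: [-0.8, 5.4, 6.1]
width: 0.604
grip_force: 41.3
time: 4.48
tool_pos: [0.5399, 0.0237, 0.0454]
tcp_rot: [0.712, 3.058, 0.003]
wrist_force: [-1.3, 5.6, 5.1]
width: 0.606
grip_force: 41.3
[0.53992675 0.02368492 0.04535537] [ 0.99665773  0.01170306 -0.06371187] [-1.26012812  5.61458537  5.14577354] -1.1181869801581346
```

```bash
python3 -m crank '[[[0,0.1,0.0,0,0,0],[0,0,0.029,0,0,0.1],[0,0,0.029,0,0,0.1],[0,0,0.029,0,0,0.1],[0,0,0.029,0,0,0.1],[0,0,0.029,0,0,0.1],[0,0,0.029,0,0,0.1],[0,0,0.029,0,0,0.1]]]'
cat > st.py <<'E'
from h import *
import sys
s=read_state();print(s['time'],s['tool_pos'].round(4) if hasattr(s['tool_pos'],'round') else s['tool_pos'],np.round(s['torque'],3),np.round(s['wrist_force'],1),np.round(s['q'],3),s['grip_force'])
m=camera_model("top");b=read_camera("top");cv2.imwrite("pics/%s.png"%sys.argv[1],cv2.resize(b[140:225,230:330],None,fx=7,fy=7,interpolation=cv2.INTER_CUBIC))
E
python3 st.py a1
```

```text
time: 5.15
tool_pos: [0.5408, 0.0245, 0.0434]
tcp_rot: [1.723, 2.625, 0.004]
wrist_force: [0.3, 5.5, 4.4]
width: 0.602
grip_force: 41.2
5.15 [0.5408 0.0245 0.0434] [ 0.903 -0.217  0.149] [0.3 5.5 4.4] [-2.000e-03  2.050e-01  2.057e+00  2.000e-03  8.770e-01 -4.120e-01] 41.23228132724762
```

```bash
python3 -m crank '[[[0,0,0,0,0,0],[0,0,0,0,0,0],[0,0,0,0,0,0]]]'; python3 st.py a2
```

```text
time: 5.45
tool_pos: [0.5408, 0.0245, 0.0434]
tcp_rot: [1.717, 2.629, 0.005]
wrist_force: [0.2, 5.2, 4.9]
width: 0.607
grip_force: 41.3
5.45 [0.5408 0.0245 0.0434] [ 0.841 -0.178 -0.114] [0.2 5.2 4.9] [-2.000e-03  2.050e-01  2.057e+00  2.000e-03  8.770e-01 -4.160e-01] 41.26851171255112
```

```bash
python3 -m crank '[[[0,0,0.029,0,0,0.1],[0,0,0.029,0,0,0.1],[0,0,0.029,0,0,0.1],[0,0,0,0,0,0],[0,0,0,0,0,0]]]'
cat > tq.py <<'E'
from h import *
T=[]
for i in range(5):
    s=read_state();T.append([s['torque'][2],s['joint_torque'][5],s['q'][5],s['q'][0]]);f=s['wrist_force']
    w=read_camera("wrist")
T=np.array(T);print(s['time'],T.mean(0).round(4),T.std(0).round(4),np.round(f,1),s['tool_pos'])
cv2.imwrite("pics/w_%.2f.png"%s['time'],w)
E
python3 tq.py; ls pics
```

```text
time: 5.92
tool_pos: [0.5413, 0.0246, 0.0425]
tcp_rot: [2.091, 2.342, 0.006]
wrist_force: [0.7, 5.3, 3.8]
width: 0.602
grip_force: 41.2
6.1167 [-0.08   -0.0637 -0.1163 -0.0017] [0.0187 0.0411 0.0001 0.    ] [1.6 5.9 3.5] [0.54126369 0.02457142 0.04253276]
a1.png
a2.png
crop.png
scene.png
top.png
w1.png
w_6.12.png
```

View pics/w_6.12.png

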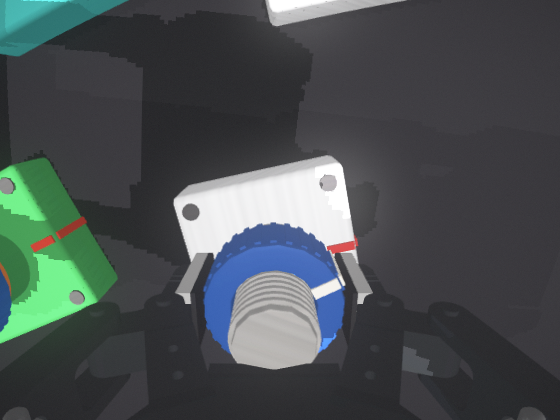

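The wrist view shows the ring held, its white mark from (315,297) to (341,282), and the block's red line from (329,248) to (356,242). I'll measure the remaining angle from these.

```bash
cat > ang.py <<'E'
from h import *
import sys
def go(f,save=None):
    b=cv2.imread(f) if isinstance(f,str) else f
    m=camera_model("wrist");h=cv2.cvtColor(b,cv2.COLOR_BGR2HSV)
    red=cv2.inRange(h,(0,110,80),(8,255,255))|cv2.inRange(h,(172,110,80),(180,255,255)); red[:,:200]=0;red[:,450:]=0
    w=cv2.inRange(h,(0,0,185),(180,60,255))
    g=lambda pts,z:np.array([onplane(m,p,z)[:2] for p in pts])
    s=read_state();c=np.array(s["tool_pos"])[:2]
    def direc(k,z,lo,hi):
        ys,xs=np.nonzero(k);X=g(np.c_[xs,ys].astype(float),z);r=np.hypot(*(X-C).T)
        X=X[(r>lo)&(r<hi)];d=X.mean(0)-C;return np.degrees(np.arctan2(d[1],d[0])),len(X),X.mean(0),np.hypot(*d)
    # centre: mark must lie on top rim inside blue annulus
    C=c
    # white blobs surrounded by blue: keep component near rim
    n,l,st,ce=cv2.connectedComponentsWithStats(w)
    best=None
    for i in range(1,n):
        if 60<st[i,4]<900:
            p=onplane(m,ce[i],.0735)[:2];r=np.hypot(*(p-C))
            if .015<r<.027:print("mark cand",ce[i].round(1),st[i,4],p.round(4),round(r,4),np.degrees(np.arctan2(*(p-C)[::-1])).round(1))
    a=direc(red,.03,.026,.045);print("red",a,"C",C)
    ys,xs=np.nonzero(red);X=g(np.c_[xs,ys].astype(float),.03);X=X[np.hypot(*(X-C).T)<.046]
    v=cv2.fitLine(X.astype(np.float32),2,0,.01,.01).ravel();print("red line dir",np.degrees(np.arctan2(v[1],v[0])))
go(sys.argv[1] if len(sys.argv)>1 else read_camera("wrist"))
m=camera_model("wrist")
if len(sys.argv)>2:
    p=g=[onplane(m,q,.0735)[:2] for q in((315,297),(341,282))];d=p[1]-p[0];print("hand",p,np.degrees(np.arctan2(d[1],d[0])))
E
python3 ang.py pics/w_6.12.png x
```

```text
mark cand [337.5 269.5] 82 [0.5618 0.0409] 0.0263 38.6
mark cand [325.8 288.4] 331 [0.5589 0.0332] 0.0196 26.1
mark cand [317.8 337. ] 69 [0.5592 0.0126] 0.0215 -33.7
mark cand [267.5 345.4] 813 [0.5409 0.0069] 0.0177 -91.4
mark cand [256.8 357.5] 335 [0.5374 0.0009] 0.024 -99.4
red (np.float64(14.893842843708098), 224, array([0.57368992, 0.03318191]), np.float64(0.03351795217156233)) C [0.54129804 0.02456682]
red line dir 20.7322
hand [array([0.55559452, 0.02935511]), array([0.5639086 , 0.03625067])] 39.671716959448254
```

Dead reckoning and the picture agree: about 0.25 rad is left.

```bash
python3 -m crank '[[[0,0,0.015,0,0,0.05],[0,0,0.015,0,0,0.05],[0,0,0.015,0,0,0.05],[0,0,0,0,0,0],[0,0,0,0,0,0]]]' | head -1; python3 tq.py
python3 -m crank '[[[0,0,0.012,0,0,0.04],[0,0,0,0,0,0],[0,0,0,0,0,0]]]' | head -1; python3 tq.py
python3 -m crank '[[[0,0,0.012,0,0,0.04],[0,0,0,0,0,0],[0,0,0,0,0,0]]]' | head -1; python3 tq.py; python3 ang.py
```

```text
time: 6.58
6.7833 [-0.093  -0.076   0.0336 -0.0016] [0.0339 0.0196 0.0001 0.    ] [2.3 5.4 1.8] [0.5415409  0.02459418 0.04211186]
time: 7.08
7.2833 [-0.078  -0.0793  0.0736 -0.0017] [0.0202 0.0138 0.     0.    ] [2.3 5.1 2. ] [0.54158719 0.02458167 0.04198361]
time: 7.58
7.7833 [-0.1015 -0.0789  0.1136 -0.0017] [0.0178 0.0139 0.     0.    ] [2.7 5.6 2.3] [0.5416914  0.02458465 0.04190095]
mark cand [325.8 288.4] 324 [0.5608 0.0293] 0.0197 13.9
red (np.float64(15.232496040279955), 241, array([0.57347881, 0.03322671]), np.float64(0.03299796899967816)) C [0.54164014 0.02455694]
red line dir 24.267178
```

```bash
for i in 1 2; do python3 -m crank '[[[0,0,0.006,0,0,0.02],[0,0,0,0,0,0],[0,0,0,0,0,0]]]' | head -1; python3 tq.py; done
```

```text
time: 8.13
8.3333 [-0.0695 -0.0618  0.1336 -0.0016] [0.0272 0.005  0.     0.    ] [2.  5.3 2.2] [0.54166046 0.02456322 0.0418059 ]
time: 8.63
8.8333 [ 0.6333  0.6188  0.1521 -0.0013] [0.012 0.007 0.    0.   ] [3.1 6.8 2.4] [0.54171173 0.02452803 0.04180099]
```

```bash
python3 -m crank '[[[0,0,0.006,0,0,0.02],[0,0,0,0,0,0],[0,0,0,0,0,0]]]' | head -1; python3 tq.py
```

```text
time: 9.13
9.3333 [ 0.8728  0.8622  0.1716 -0.0015] [0.0292 0.0034 0.     0.    ] [3.5 4.7 3.3] [0.54168564 0.02420005 0.04178402]
```

The resistance has clearly risen, so I'm stopping here. I'll compare the mark, back the torque off and let go.

```bash
python3 ang.py; python3 -m crank '[[[0,0,0,0,0,-0.02],[0,0,0,0,0,0],[0,0,0,0,0,0]]]' | head -1; python3 tq.py
```

```text
mark cand [325.1 286.3] 325 [0.5609 0.0288] 0.0198 13.5
red (np.float64(15.866548968700181), 239, array([0.57337848, 0.03319154]), np.float64(0.032962997955889604)) C [0.54167134 0.02417953]
red line dir 23.570871
time: 9.68
9.8833 [ 0.1126  0.0972  0.1532 -0.0019] [0.0236 0.0073 0.     0.    ] [3.4 4.4 2.9] [0.54165315 0.02421097 0.04179318]
```

```bash
python3 -m crank '[[[0,0,0,0,0,0],[0,0,0,0,0,0],[0,0,0,0,0,0],[0,0,0,0,0,0],[0,0,0,0,0,0],[0,0,0,0,0,0]]]' 8.5 | head -5
python3 -m crank '[[[0,0,-0.7,0,0,0],[0,0,-1.5,0,0,0],[0,0,-2,0,0,0],[0,0,-2.5,0,0,0],[0,0,-2.5,0,0,0],[0,0,-2,0,0,0],[0,0,-1.5,0,0,0],[0,0,0,0,0,0]]]' | head -5
python3 -m crank '[[[0,0,0,0,0,0],[0,0,0,0,0,0],[0,0,0,0,0,0],[0,0,0,0,0,0],[0,0,0,0,0,0]]]' | head -2
python3 - <<'E'
from h import *
m=camera_model("wrist");b=read_camera("wrist");cv2.imwrite("pics/w3.png",b)
p=proj(m,np.array([.540,.023,.0735]));print(p,read_state()["tool_pos"])
x,y=np.clip(p.astype(int),[80,70],[480,350]);print(x,y);cv2.imwrite("pics/w3c.png",cv2.resize(b[y-70:y+70,x-80:x+80],None,fx=4,fy=4,interpolation=cv2.INTER_CUBIC))
E
```

```text
time: 10.43
tool_pos: [0.539, 0.0233, 0.0403]
tcp_rot: [-2.388, -2.041, 0.001]
wrist_force: [-0.6, -0.5, -0.1]
width: 0.991
time: 11.1
tool_pos: [0.5423, 0.0235, 0.1724]
tcp_rot: [2.384, 2.038, 0.01]
wrist_force: [-0.1, -0.5, 0.6]
width: 0.987
time: 11.52
tool_pos: [0.5385, 0.0235, 0.1661]
[275.94112125 209.91319214] [0.53871973 0.02347583 0.16638015]
275 209
```

View pics/w3c.png

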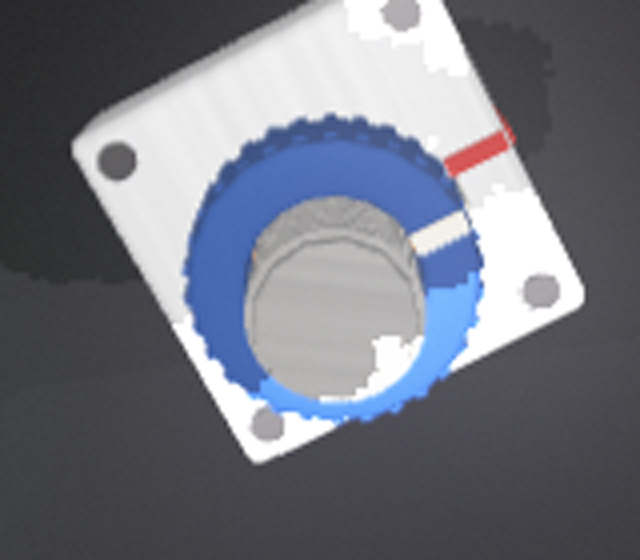

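The released ring's white mark, crop (413,246) to (466,221), runs parallel to the red line, (447,170) to (512,135), within about 3°. The seal resistance was felt at 1.27 rad of turn, and the gripper is clear of everything. Handing in.

```bash
python3 -c "
from workcell import *
print(finish_job())"
```

```text
the job is handed in; nothing more can be done
None
```

I screwed the blue gauge down about 1.27 rad until the resistance rose at the seal, then released it with its white mark within about 3° of the red line; the felt torque peaked near 0.86 N m (more than the seal's stated stiffness explains), I never moved the gripper to the red or brass gauges, and the job is handed in with no verdict returned.

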